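# Square up the sample tiles and lock the rack

### The job

The sample tiles in the rack have slumped. Push the whole row upright and close together against the tall end stop, with all the tile ends flush against the low fence, and only then swing the retaining bar over so that it lies down on top of the row. Leave everything else on the table where it is.

Things in the scene. Friction and masses are not known exactly. Their poses are not given: they have to be found in the camera images.
- rack: Tile rack fixed to the table: plywood floor 150 x 250 x 8 mm with a blue end stop and a low blue fence. Origin: on the table top. -y points along the row to the end stop, +x across the row to the fence, z up; the -x side and +y end are open. Floor spans x -75..75, y -100..150 mm. Five packed, flush tiles fill x -50..60, y -50..10 mm of this frame, tops 78 mm above the table.
- stop_face (a point): Top middle of the end stop's flat face that the row is pushed against, 72 mm above the table; in the rack frame at x 5, y -50 mm. The stop is a blue upright block 125 mm wide, 15 mm thick. Axes as the rack's.
- fence_face (a point): Top middle of the fence's flat face that the tile ends go against, 38 mm above the table; in the rack frame at x 60, y 50 mm. The fence is a blue strip 200 mm long, 15 mm thick. Axes as the rack's.
- bar (a joint): Retaining bar, steel, 20 mm wide, 12 mm thick, hinged on the end stop. 0 = parked, leaning back 25 degrees past vertical, away from the tiles; 0.43 = straight up; 2.0 = level, lying on the packed tiles. Past straight up its weight (0.12 kg, damped, no spring) lets it fall over the row in about a second. Its rubber lip then hangs 14 mm down in front of the row, 8 mm clear if the row is packed.
- bar_hinge (a point): Middle of the bar's hinge axis, which lies along the rack's x, 88 mm above the table; in the rack frame at x 15, y -57.5 mm. Axes as the rack's. Two steel cheeks beside it reach 98 mm above the table.
- bar_knob (a point): Centre of the red ball knob (24 mm across) on the bar's free end, 98 mm from the hinge axis; about 180 mm above the table when parked.
- tile0: Loose dark wood sample tile, 110 mm long (its x), 12 mm thick (its y), 70 mm high (its z), 0.03 to 0.22 kg; the friction is high and pushing the row takes 4 to 10 N. Origin: centre of its underside. Starts leaning, top against the end stop or the next tile, foot out towards the rack's +y, its end perhaps out of line to -x; the tiles' order varies. Upright it stands by itself.
- tile1: Loose cork sample tile, 110 mm long (its x), 12 mm thick (its y), 70 mm high (its z), 0.03 to 0.22 kg; the friction is high and pushing the row takes 4 to 10 N. Origin: centre of its underside. Starts leaning, top against the end stop or the next tile, foot out towards the rack's +y, its end perhaps out of line to -x; the tiles' order varies. Upright it stands by itself.
- tile2: Loose terracotta sample tile, 110 mm long (its x), 12 mm thick (its y), 70 mm high (its z), 0.03 to 0.22 kg; the friction is high and pushing the row takes 4 to 10 N. Origin: centre of its underside. Starts leaning, top against the end stop or the next tile, foot out towards the rack's +y, its end perhaps out of line to -x; the tiles' order varies. Upright it stands by itself.
- tile3: Loose green plastic sample tile, 110 mm long (its x), 12 mm thick (its y), 70 mm high (its z), 0.03 to 0.22 kg; the friction is high and pushing the row takes 4 to 10 N. Origin: centre of its underside. Starts leaning, top against the end stop or the next tile, foot out towards the rack's +y, its end perhaps out of line to -x; the tiles' order varies. Upright it stands by itself.
- tile4: Loose white plastic sample tile, 110 mm long (its x), 12 mm thick (its y), 70 mm high (its z), 0.03 to 0.22 kg; the friction is high and pushing the row takes 4 to 10 N. Origin: centre of its underside. Starts leaning, top against the end stop or the next tile, foot out towards the rack's +y, its end perhaps out of line to -x; the tiles' order varies. Upright it stands by itself.
- cup: Clear plastic cup, 72 mm wide, 95 mm high, just beyond the rack's fence. Origin: centre of its underside.
- eraser: Yellow and grey board eraser, 120 x 50 x 34 mm, on the table past the rack's open end. Origin: centre of its underside.
- stapler: Red stapler, 130 x 34 x 59 mm, on the table. Origin: centre of its underside.
- glue: White glue stick with orange cap, 33 mm wide, 90 mm high, on the table. Origin: centre of its underside.
- ruler: Wooden ruler 300 x 35 x 5 mm lying on the table. Origin: centre of its underside.
There are look-alikes about, which are no part of the job. There is more than one size of the tile3; the job needs the middle-sized.

How it is judged:
By the outcome, as a careful person would: the job done as asked, in the order asked, and still so for the second after the job is handed in, with the robot touching nothing.
It also fails if it takes over 69 s, if anything falls off the work surface, if the arm or the gripper's body presses on something with over 40 N, if the wrist force passes 120 N, or if a joint passes its speed limit or range.

### The arm

A 7-joint arm with a two-finger parallel gripper is mounted at the origin on the work surface. World frame = base frame: x ahead of the robot, y to its left, z up, the work surface at z = 0. Lengths are in m, angles in rad, forces in N, time in s.
With the tool pointing down it reaches from about 0.425 to 1.025 m from the base axis. Payload 9.4 kg.
Tool frame: the origin (TCP) lies at the very end of the fingers, on their centre line; the grasp point (between the pads) lies r.hold_point_z behind it (r.hold_point_z is the distance from the TCP to the grasp point, in m); z points along the fingers, y is the line along which they close (so a half turn about z gives the same grasp; the last joint's range is limited). The gripper opens to 85 mm and grips with 20 to 120 N. Pads are 22 mm wide; open, the fingers measure 114 mm over their backs; the gripper's body (76 mm by 85 mm) begins 54 mm behind the grasp point. The pads swing forward as they close: fully open they stand 13 mm farther back than shut.
Start: joints at [-1.229, 0.599, -0.003, 1.599, 0.002, 0.943, -0.08], TCP at [0.295, 0.662, 0.194] pointing down, gripper open.
Joint ranges: [-2.57, 2.57], [-0.35, 1.97], [-1.29, 1.29], [0.11, 2.56], [-1.05, 4.19], [0.11, 1.86], [-2.63, 2.63]. Speed limits (rad/s): [2.22, 2.22, 3.01, 3.01, 3.14, 3.14, 3.14].

### API

Orientations are given as a 3x3 rotation matrix whose columns are the frame's x, y, z axes.
In Python, from cell import r, viewer, finish_job, nets gives the robot as it stands. The module is installed in compiled form; this text tells all that it offers.
- The arm moves only by the tool arm_command, never from a script. Its argument "plan" is a list that holds one entry, the list of rows, each a list of 7 numbers: the closure, from -1 (fully open) to 1 (shut), then the shift along the tool's x, y, z in m, then the turn, a rotation vector about the tool's x, y, z in degrees. A call has 1 to 20 rows; each row is the pose to reach, as a shift and turn from the pose commanded when the call began, along the tool's axes at that moment; what a row does not reach only later rows make up. A row lasts 1/8 s, in which the tool goes at most 62.5 mm and 10.7 degrees, less where a joint would pass 70% of its speed; a pose out of reach is approached as far as the arm can. A call with a gripper value outside its range is refused whole. The fingers move at their own pace and stop on an object; "grip_force" is the grip in N (left out, the last holds). Time passes only in rows, so rows that repeat a pose let the fingers close. It gives the time, the measured TCP pose, the force, the opening and the grip force at its end, in the units of the state.
- r.observe(): the state, without advancing time (a new reading comes with each control period).
- viewer.camera(name): name is "side" or "top"; returns (picture, depth): 480x640x3 uint8, red, green, blue; 480x640 float32, m along the optical axis (not along the pixel's ray), 0 where there is no reading.
- viewer.calibration(name): a dict with "mtx" (3x3 intrinsics, pixels), "D" ([k1, k2, p1, p2, k3] as OpenCV has them; the pictures are not rectified), "R" (3x3) and "t" (3): a world point X has camera coordinates R X + t. Camera axes: x right, y down, z forward; pixel columns grow to the right and rows downward; lengths in m; the calibration is good to about 2 mm. A picture is of the moment at which its call begins. calibration takes no time and is no camera call.
- finish_job(): hands the job in; it is judged then, once.
Trained networks look in the newest picture that a camera, given by its name, has taken for a name from the list of things; names that differ only in an ending like _2 or _b are one class to them, and where a whole thing is asked for, a point or a joint stands for the part that bears it (a point fixed in the world has none). Each returns a list of dicts, best first, with "score" (0 to 1); they miss things now and then, are a little off and sometimes report something else, mostly with a low value. They report only what shows in the picture. A call takes as long as a camera call. They do not tell look-alikes from the thing itself.
- nets.spot_in(camera, thing): "pixel" ([column, row] in pixels, amid what is visible of it).
The state is a dict: "t": time; "qpos": joint angles; "qd": joint speeds; "tau": joint torques, N m; "tool_pos": TCP position; "ee_rot": TCP orientation; "ft_force": force on the tool from outside, world axes, zero at the start; "torque": the same for the moment, N m; "grip_width": finger opening in m; "grasp_force": force on a finger pad.
Only numpy, scipy, OpenCV 4.12 (cv2) and the standard library are available. Lean on these libraries where they do the work, as an engineer would, in place of code of your own. Each camera call takes 0.05 s, during which the arm holds its last target. There are 200 camera calls.

## Working session

There is one attempt and no reset: what is moved stays moved. The work goes in short steps, Python scripts to look and compute and a tool call to move; the robot and the scene stay as the last step left them, time stands still between calls to the robot, and variables do not carry over. Pictures are saved under pics/ and viewed, at most 10 in all, crops included, and the job is handed in when it is done.

Besides the shell and the picture viewer there is one more tool, called after "Call:" as a command line: name --argument value ..., lists and objects as JSON in quotes. arm_command: Moves the arm, as the interface text tells. Its arguments: {"type":"object","properties":{"plan":{"type":"array"},"grip_force":{"type":"number"}},"required":["plan"]}

```bash
mkdir -p pics; cat > h.py <<'E'
import numpy as np, cv2
from cell import r, viewer, finish_job, nets
def cal(n):
    c=viewer.calibration(n); return [np.array(c[k],float) for k in ("mtx","D","R","t")]
def shot(n,f):
    p,d=viewer.camera(n); cv2.imwrite("pics/"+f,p[:,:,::-1]); np.save("pics/%s_d.npy"%n,d); cv2.imwrite("pics/last_%s.png"%n,p[:,:,::-1]); return p,d
def ray(n,uv):
    K,D,R,t=cal(n); x=cv2.undistortPoints(np.array([[uv]],float),K,D)[0,0]
    return -R.T@t, R.T@np.array([x[0],x[1],1.])
def atz(n,uv,z):
    o,v=ray(n,uv); return o+v*(z-o[2])/v[2]
def atd(n,uv,d):
    o,v=ray(n,uv); u,w=int(round(uv[0])),int(round(uv[1])); p=d[w-2:w+3,u-2:u+3]; p=p[p>0]
    return o+v*np.median(p) if len(p) else None
def proj(n,X):
    K,D,R,t=cal(n); return cv2.projectPoints(np.array(X,float).reshape(-1,1,3),cv2.Rodrigues(R)[0],t,K,D)[0][:,0]
E
python3 - <<'E'
from h import *
np.set_printoptions(precision=3,suppress=True)
for n in("top","side"):
    p,d=shot(n,n+"0.png")
    print(n,-cal(n)[2].T@cal(n)[3])
    for th in["rack","bar_knob","bar","tile0","tile1","tile2","tile3","tile4","cup","eraser","stapler","glue","ruler"]:
        print(th,[(round(q["score"],2),np.round(q["pixel"]),atd(n,q["pixel"],d)) for q in nets.spot_in(n,th)[:3]])
s=r.observe();print(s["tool_pos"],s["ee_rot"],s["t"],r.hold_point_z)
E
```

```text
top [ 0.335 -0.004  1.345]
rack [(0.74, array([259., 212.]), array([0.58 , 0.115, 0.008]))]
bar_knob [(0.63, array([307., 190.]), array([ 0.609, -0.008,  0.133]))]
bar [(0.6, array([312., 190.]), array([ 0.602, -0.019,  0.171]))]
tile0 [(0.87, array([274., 218.]), array([0.556, 0.074, 0.062])), (0.78, array([282., 201.]), array([0.595, 0.054, 0.075])), (0.77, array([289., 209.]), array([0.576, 0.037, 0.074]))]
tile1 [(0.87, array([274., 218.]), array([0.556, 0.074, 0.062])), (0.78, array([282., 201.]), array([0.595, 0.054, 0.075])), (0.77, array([289., 209.]), array([0.576, 0.037, 0.074]))]
tile2 [(0.87, array([274., 218.]), array([0.556, 0.074, 0.062])), (0.78, array([282., 201.]), array([0.595, 0.054, 0.075])), (0.77, array([289., 209.]), array([0.576, 0.037, 0.074]))]
tile3 [(0.87, array([274., 218.]), array([0.556, 0.074, 0.062])), (0.78, array([282., 201.]), array([0.595, 0.054, 0.075])), (0.77, array([289., 209.]), array([0.576, 0.037, 0.074]))]
tile4 [(0.87, array([274., 218.]), array([0.556, 0.074, 0.062])), (0.78, array([282., 201.]), array([0.595, 0.054, 0.075])), (0.77, ar
[... 1727 characters left out ...]
0.105, 0.014])), (0.45, array([316., 241.]), array([ 0.532, -0.002,  0.068]))]
cup [(0.87, array([370., 206.]), array([0.723, 0.116, 0.086])), (0.48, array([334., 243.]), array([ 0.588, -0.011,  0.06 ]))]
eraser [(0.58, array([318., 195.]), array([0.571, 0.259, 0.025])), (0.2, array([336., 241.]), array([ 0.591, -0.009,  0.069]))]
stapler [(0.96, array([280., 389.]), array([ 0.391, -0.463,  0.058])), (0.33, array([323., 233.]), array([0.557, 0.024, 0.073]))]
glue [(0.57, array([379., 351.]), array([ 0.641, -0.4  ,  0.07 ]))]
ruler [(0.92, array([243., 180.]), array([0.31 , 0.407, 0.   ]))]
[0.295 0.662 0.194] [[-0.914  0.407  0.   ]
 [ 0.407  0.914  0.   ]
 [-0.     0.    -1.   ]] 1.4 0.0187
```

```bash
python3 - <<'E'
import cv2
a=cv2.imread("pics/top0.png")[130:280,170:370]; cv2.imwrite("pics/c1.png",cv2.resize(a,None,fx=4,fy=4,interpolation=cv2.INTER_CUBIC))
a=cv2.imread("pics/side0.png")[150:300,220:420]; cv2.imwrite("pics/c2.png",cv2.resize(a,None,fx=4,fy=4,interpolation=cv2.INTER_CUBIC))
E
```

```text
(no output)
```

View pics/c1.png

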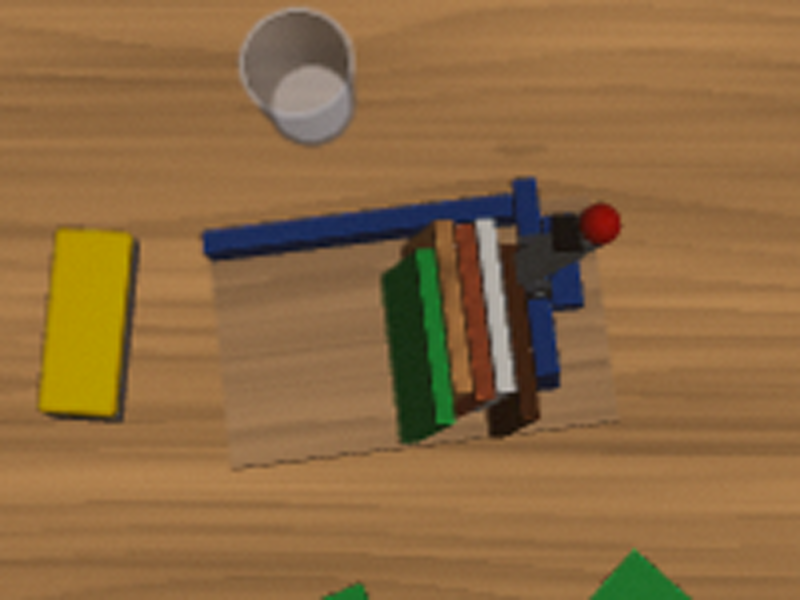

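View pics/c2.png

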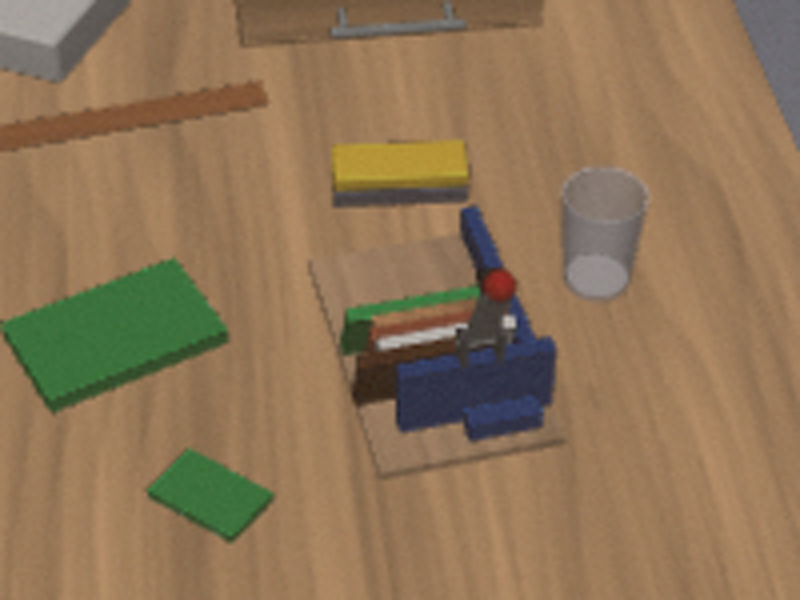

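```bash
cat >> h.py <<'E'
def fit(src,dst):
    a=src-src.mean(0);b=dst-dst.mean(0); th=np.arctan2((a[:,0]*b[:,1]-a[:,1]*b[:,0]).sum(),(a*b).sum())
    R=np.array([[np.cos(th),-np.sin(th)],[np.sin(th),np.cos(th)]]); return th,R,dst.mean(0)-R@src.mean(0)
E
python3 - <<'E'
from h import *
np.set_printoptions(precision=4,suppress=True)
pts=[((232,468),-75,150,8),((620,421),-75,-100,8),((212,258),60,150,38),((205,233),75,150,38),((513,180),67.5,-50,72),((535,178),67.5,-65,72),((559,385),-57.5,-65,72),((540,388),-57.5,-50,72)]
pts=[p for p in pts]
S=np.array([[p[1],p[2]] for p in pts])/1000.
W=np.array([atz("top",(p[0][0]/4+170-.375,p[0][1]/4+130-.375),p[3]/1000)[:2] for p in pts])
th,R,t=fit(S,W);print(np.degrees(th),t);print((W-(S@R.T+t))*1000)
kn=(600/4+170,222/4+130);print("knob",atz("top",kn,.180))
for q in[(15,-57.5,88),(15,-98.9,177)]: print(np.r_[R@np.array(q[:2])/1000+t,q[2]/1000.])
# point cloud of depth in rack frame: tiles
d=np.load("pics/top_d.npy")
a=d[170:245,255:325]
def rk(X): return (R.T@(X[:2]-t))*1000
for uv in[(419,250),(437,250),(438,425),(452,422),(387,280),(402,442),(420,440),(455,226),(474,224),(477,222),(493,220),(498,390),(514,388),(476,402),(494,400),(455,394),(470,390),(527,420),(540,420)]:
    p=(uv[0]/4+170-.375,uv[1]/4+130-.375)
    print(uv,rk(atz("top",p,.078)),rk(atz("top",p,.070)),rk(atz("top",p,.008)))
E
```

```text
7.916322619016895 [0.5836 0.0544]
[[ 0.3552  1.3978]
 [-2.4522  0.7685]
 [-2.6935 -5.285 ]
 [-1.2902 -2.3674]
 [ 5.1562  0.3786]
 [ 4.4457  1.5805]
 [-1.8354  3.3879]
 [-1.6856  0.1391]]
knob [ 0.6096 -0.0374  0.18  ]
[ 0.6064 -0.0005  0.088 ]
[ 0.6121 -0.0415  0.177 ]
(419, 250) [34.894  12.8366] [36.7232 13.0685] [50.8997 14.8662]
(437, 250) [33.4174  1.8649] [35.2373  2.0276] [49.3415  3.2882]
(438, 425) [-74.377   14.8658] [-73.2378  15.1106] [-64.4091  17.0075]
(452, 422) [-73.6817   6.208 ] [-72.5381   6.3981] [-63.6754   7.8713]
(387, 280) [18.8383 34.6278] [20.5661 34.9973] [33.9568 37.8614]
(402, 442) [-81.8002  37.8248] [-80.7079  38.2145] [-72.2425  41.2351]
(420, 440) [-82.0353  26.8466] [-80.9445  27.167 ] [-72.4906  29.6503]
(455, 226) [ 46.9461 -11.0086] [ 48.8514 -10.9272] [ 63.6177 -10.2966]
(474, 224) [ 46.6419 -22.7679] [ 48.5453 -22.7607] [ 63.2968 -22.7056]
(477, 222) [ 47.6495 -24.7605] [ 49.5592 -24.766 ] [ 64.36   -24.8084]
(493, 220) [ 47.594  -34.6923] [ 49.5034 -34.7605] [ 64.3014 -35.289 ]
(498, 390) [-57.903  -24.0224] [-56.6597 -24.0232] [-47.0248 -24.0295]
(514, 388) [-57.974  -33.8303] [-56.7312 -33.8931] [-47.0998 -34.3794]
(476, 402) [-63.4449  -9.8102] [-62.2367  -9.7213] [-52.873  -9.032]
(494, 400) [-63.6785 -20.8139] [-62.4718 -20.7944] [-53.1195 -20.6437]
(455, 394) [-56.8715   2.2189] [-55.6218   2.3838] [-45.9364   3.6618]
(470, 390) [-55.6419  -7.1394] [-54.3844  -7.0336] [-44.6388  -6.2136]
(527, 420) [-78.5095 -39.0785] [-77.3964 -39.1744] [-68.77   -39.9176]
(540, 420) [-79.5571 -46.9008] [-78.4506 -47.0461] [-69.8755 -48.172 ]
```

Top crop: the row from the stop is dark, white, terracotta, cork, green, at full-image (275–305, 185–240). Knob is at (320,186), cup at (245,149), eraser at (192,213).

Green candidates:
- In the rack: (274,218), middle-sized.
- On the table, large: side (249,234).
- On the table, small: side (272,274).

The one in the rack is the tile to use. I push it with the fingers half open, straddling the row centre.

Call:
arm_command --plan '[[[-0.18,-0.47,-0.381,0,0,0,58],[-0.18,-0.47,-0.381,0,0,0,58],[-0.18,-0.47,-0.381,0,0,0,58],[-0.18,-0.47,-0.381,0,0,0,58],[-0.18,-0.47,-0.381,0,0,0,58],[-0.18,-0.47,-0.381,0,0,0,58],[-0.18,-0.47,-0.381,0,0,0,58],[-0.18,-0.47,-0.381,0,0,0,58],[-0.18,-0.47,-0.381,0,0,0,58],[-0.18,-0.47,-0.381,0,0,0,58],[-0.18,-0.47,-0.381,0,0,0,58],[-0.18,-0.47,-0.381,0,0,0,58],[-0.18,-0.47,-0.381,0.1,0,0,58],[-0.18,-0.47,-0.381,0.1,0,0,58],[-0.18,-0.47,-0.381,0.1,0,0,58]]]'

```text
t: 3.28
tool_pos: [0.5669, 0.1246, 0.0917]
ee_rot: [[-0.142, 0.99, -0.005], [0.99, 0.142, -0.001], [-0.0, -0.005, -1.0]]
ft_force: [0.5, -0.1, 0.1]
grip_width: 0.0506
grasp_force: 0.0
```

Call:
arm_command --plan '[[[-0.18,0,0,0.04,0,0,0],[-0.18,0,0,0.076,0,0,0],[-0.18,0,0,0.076,0,0,0],[-0.18,-0.005,0,0.076,0,0,0],[-0.18,-0.01,0,0.076,0,0,0],[-0.18,-0.014,0,0.076,0,0,0],[-0.18,-0.018,0,0.076,0,0,0],[-0.18,-0.022,0,0.076,0,0,0],[-0.18,-0.026,0,0.076,0,0,0],[-0.18,-0.03,0,0.076,0,0,0]]]'

```text
t: 4.53
tool_pos: [0.5735, 0.0932, 0.0178]
ee_rot: [[-0.139, 0.99, -0.0], [0.99, 0.139, -0.0], [-0.0, -0.0, -1.0]]
ft_force: [-0.3, -0.2, -0.1]
grip_width: 0.0501
grasp_force: 0.0
```

```bash
python3 - <<'E'
from h import *
for n,b in(("top",(130,280,170,370)),("side",(150,300,220,420))):
    p,d=shot(n,n+"1.png")
a=cv2.imread("pics/top1.png")[160:260,220:340];b=cv2.imread("pics/side1.png")[180:280,280:400]
f=lambda x:cv2.resize(x,(400,333),interpolation=cv2.INTER_CUBIC)
cv2.imwrite("pics/c3.png",np.hstack([f(a),f(b)]))
E
```

```text
(no output)
```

View pics/c3.png

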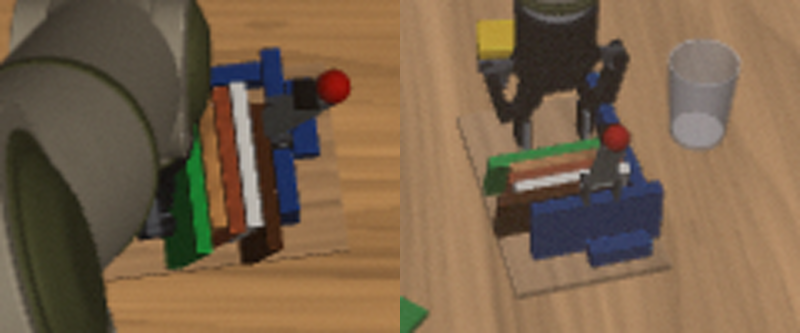

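The gripper stands behind the green tile (crop 190,200), almost touching. I keep pushing slowly.

Call:
arm_command --plan '[[[-0.18,-0.004,0,0,0,0,0],[-0.18,-0.008,0,0,0,0,0],[-0.18,-0.011,0,0,0,0,0],[-0.18,-0.014,0,0,0,0,0],[-0.18,-0.014,0,0,0,0,0]]]'

```text
t: 5.25
tool_pos: [0.5744, 0.0839, 0.0178]
ee_rot: [[-0.143, 0.99, -0.002], [0.99, 0.143, 0.004], [0.004, -0.001, -1.0]]
ft_force: [-3.0, 13.0, 1.9]
grip_width: 0.0502
grasp_force: 6.5
```

Call:
arm_command --plan '[[[-0.18,-0.002,0,0,0,0,0],[-0.18,-0.004,0,0,0,0,0],[-0.18,-0.006,0,0,0,0,0],[-0.18,-0.006,0,0,0,0,0],[-0.18,-0.006,0,0,0,0,0]]]'

```text
t: 5.88
tool_pos: [0.5743, 0.0833, 0.0178]
ee_rot: [[-0.147, 0.989, -0.003], [0.989, 0.147, 0.009], [0.009, -0.002, -1.0]]
ft_force: [-5.9, 28.1, 3.2]
grip_width: 0.0504
grasp_force: 13.9
```

```bash
cat > look.py <<'E'
import sys
from h import *
k=sys.argv[1]
for n in("top","side"): shot(n,n+k+".png")
a=cv2.imread("pics/top%s.png"%k)[170:250,235:331];b=cv2.imread("pics/side%s.png"%k)[200:270,295:379]
f=lambda x:cv2.resize(x,(400,333),interpolation=cv2.INTER_CUBIC)
cv2.imwrite("pics/l%s.png"%k,np.hstack([f(a),f(b)]))
E
python3 look.py 2
```

```text
(no output)
```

View pics/l2.png

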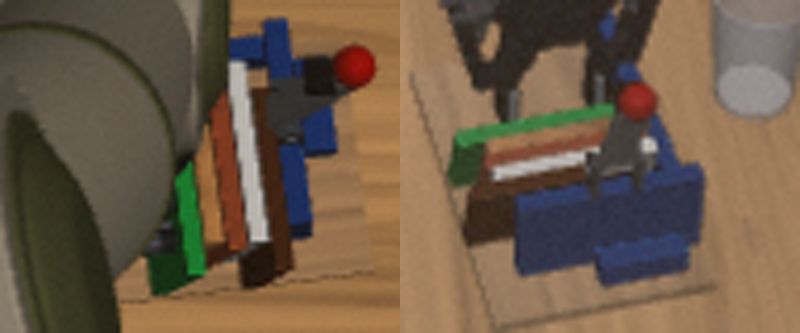

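```bash
python3 - <<'E'
from h import *
np.set_printoptions(precision=4,suppress=True)
s=r.observe();print(s["t"],s["tool_pos"],s["ft_force"],s["torque"])
d=np.load("pics/side_d.npy")
R=np.array([[.9905,-.1376],[.1376,.9905]]);t=np.array([.5836,.0544])
rk=lambda X:np.r_[(R.T@(X[:2]-t)),X[2]]*1000
def g(u,v): 
    p=(295+u*84/400-400*0, 200+v*70/333); o=ray("side",p); q=atd("side",p,d); return rk(q)
for n,u,v in[("green topL",(460-400),136),("green top mid",540-400,122),("green topR",605-400,109),("cork",540-400,136),("terra",530-400,152),("white",545-400,162),("dark end top",475-400,195),("dark low",475-400,235),("green end",465-400,175),("stop top",(600-400),192),("finger",513-400,105)]:print(n,g(u,v))
E
```

```text
5.975 [0.5743 0.0833 0.0178] [-6.5861 28.2573  3.1853] [ 6.1898  1.2422 -0.3291]
green topL [-70.4664   7.427   70.2677]
green top mid [-17.3726   2.9676  74.0176]
green topR [27.5347  4.0944 73.7935]
cork [-20.7076  -9.0036  73.2792]
terra [-30.9277 -21.4981  73.1077]
white [-24.4444 -34.292   74.611 ]
dark end top [-74.4609 -47.4956  70.4088]
dark low [-72.1407 -36.9022  21.5951]
green end [-65.0608  17.5829  22.6481]
stop top [  3.8916 -63.8081  68.6635]
finger [-31.0652  20.3006  76.8648]
```

Call:
arm_command --plan '[[[-0.18,0.016,0,0,0,0,0],[-0.18,0.022,0,0,0,0,0],[-0.18,0.022,0,0.005,0,0,0],[-0.18,0.022,0,0.01,0,0,0],[-0.18,0.022,0,0.01,0,0,0]]]'

```text
t: 6.6
tool_pos: [0.5729, 0.0944, 0.0073]
ee_rot: [[-0.138, 0.99, -0.001], [0.99, 0.138, -0.001], [-0.001, -0.001, -1.0]]
ft_force: [-0.0, -0.3, -0.0]
grip_width: 0.0501
grasp_force: 0.0
```

Call:
arm_command --plan '[[[-0.18,0,0,0.002,0,0,0],[-0.18,-0.004,0,0.002,0,0,0],[-0.18,-0.008,0,0.002,0,0,0],[-0.18,-0.012,0,0.002,0,0,0],[-0.18,-0.015,0,0.002,0,0,0],[-0.18,-0.018,0,0.002,0,0,0],[-0.18,-0.018,0,0.002,0,0,0]]]'

```text
t: 7.48
tool_pos: [0.5745, 0.0852, 0.0059]
ee_rot: [[-0.146, 0.989, -0.002], [0.989, 0.146, 0.007], [0.007, -0.001, -1.0]]
ft_force: [-3.3, 23.2, 1.0]
grip_width: 0.0502
grasp_force: 11.4
```

```bash
python3 - <<'E'
from h import *
np.set_printoptions(precision=4,suppress=True)
s=r.observe();f,m=s["ft_force"],s["torque"];print(f,m,m[0]/f[1],s["tool_pos"],s["tau"])
E
python3 look.py 3
```

```text
[-3.3306 23.2465  1.0153] [ 5.0562  0.8088 -0.101 ] 0.21750313976707694 [0.5745 0.0852 0.0059] [ 13.7786 -68.8114  18.1635 -10.0951   2.8521  -1.4003   0.1171]
```

View pics/l3.png

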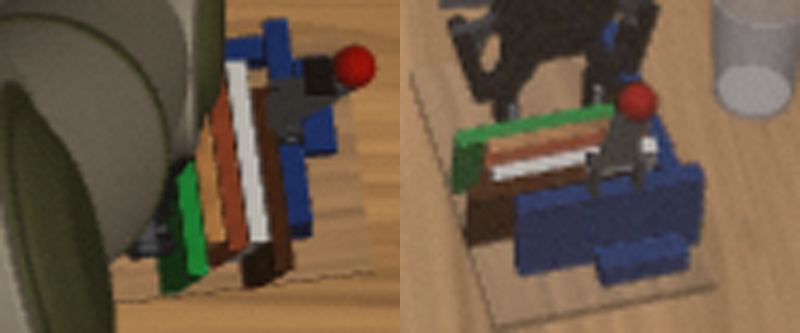

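```bash
python3 - <<'E'
from h import *
s0=cv2.imread("pics/side0.png")[195:265,295:391];s3=cv2.imread("pics/side3.png")[195:265,295:391]
f=lambda x:cv2.resize(x,(800,583)[:2],interpolation=cv2.INTER_CUBIC)
a=np.hstack([cv2.resize(x,(400,292),interpolation=cv2.INTER_CUBIC) for x in(s0,s3)])
t0=cv2.imread("pics/top0.png")[175:245,250:346];t3=cv2.imread("pics/top3.png")[175:245,250:346]
b=np.hstack([cv2.resize(x,(400,292),interpolation=cv2.INTER_CUBIC) for x in(t0,t3)])
cv2.imwrite("pics/cmp.png",np.vstack([a,b]))
E
```

```text
(no output)
```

View pics/cmp.png

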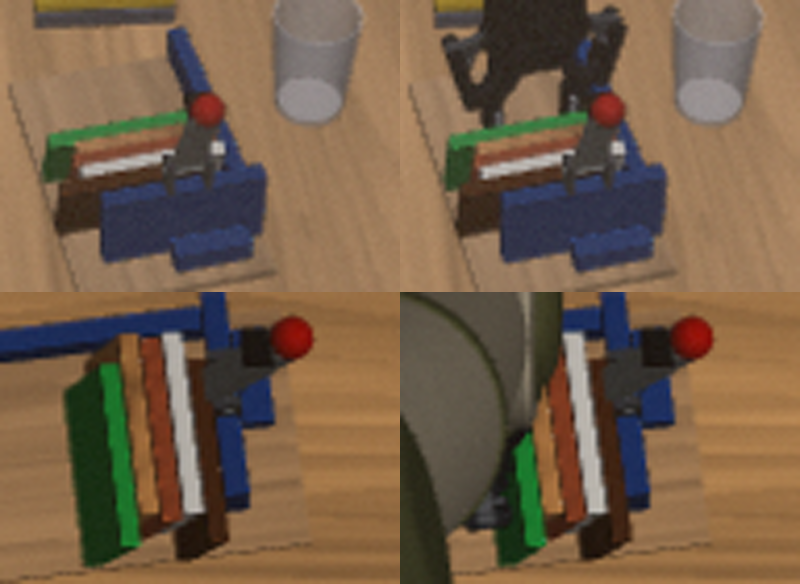

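Call:
arm_command --plan '[[[-0.18,-0.003,0,0,0,0,0],[-0.18,-0.006,0,0,0,0,0],[-0.18,-0.006,0,0,0,0,0],[-0.18,-0.006,0,0,0,0,0]]]'

```text
t: 8.07
tool_pos: [0.5744, 0.0848, 0.0059]
ee_rot: [[-0.15, 0.989, -0.004], [0.989, 0.15, 0.012], [0.012, -0.002, -1.0]]
ft_force: [-6.2, 39.0, 1.0]
grip_width: 0.0505
grasp_force: 19.0
```

Call:
arm_command --plan '[[[-0.18,0.006,0,0,0,0,0],[-0.18,0.006,0,0,0,0,10],[-0.18,0.006,0,0,0,0,10],[-0.18,0.006,0,0,0,0,0],[-0.18,0.006,0,0,0,0,-10],[-0.18,0.006,0,0,0,0,-10],[-0.18,0.003,0,0,0,0,0],[-0.18,0.003,0,0,0,0,10],[-0.18,0.003,0,0,0,0,10],[-0.18,0.003,0,0,0,0,0],[-0.18,0.003,0,0,0,0,-10],[-0.18,0.003,0,0,0,0,-10],[-0.18,0.003,0,0,0,0,0],[-0.18,0.003,0,0,0,0,0]]]'

```text
t: 9.82
tool_pos: [0.5758, 0.0759, 0.006]
ee_rot: [[-0.141, 0.99, -0.001], [0.99, 0.141, 0.001], [0.001, -0.0, -1.0]]
ft_force: [-2.1, 6.8, -0.3]
grip_width: 0.0503
grasp_force: 3.4
```

Call:
arm_command --plan '[[[-0.18,-0.003,0,0,0,0,5],[-0.18,-0.003,0,0,0,0,5],[-0.18,-0.003,0,0,0,0,-5],[-0.18,-0.003,0,0,0,0,-5],[-0.18,-0.004,0,0,0,0,0],[-0.18,-0.004,0,0,0,0,0],[-0.18,-0.004,0,0,0,0,0]]]'

```text
t: 10.7
tool_pos: [0.576, 0.0761, 0.0059]
ee_rot: [[-0.146, 0.989, -0.001], [0.989, 0.146, 0.005], [0.005, -0.0, -1.0]]
ft_force: [-1.8, 19.4, 0.7]
grip_width: 0.0502
grasp_force: 9.4
```

```bash
python3 look.py 4
```

```text
(no output)
```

View pics/l4.png

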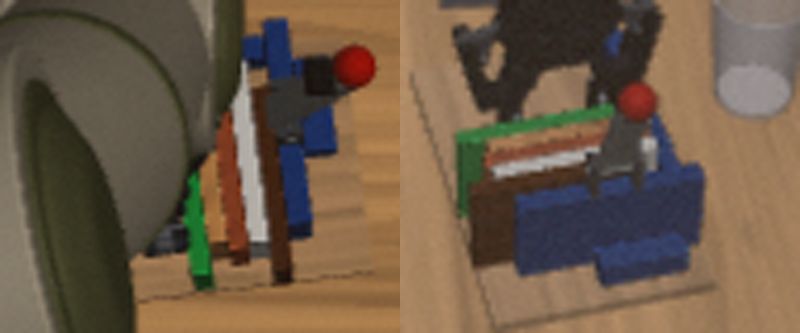

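Call:
arm_command --plan '[[[-0.18,0.04,0,0,0,0,0],[-0.18,0.04,0,-0.06,0,0,0],[-0.18,0.04,0,-0.11,0,0,0],[1,0.04,-0.06,-0.11,0,0,0],[1,0.04,-0.105,-0.11,0,0,0],[1,0.0,-0.105,-0.11,0,0,0],[1,0.0,-0.105,-0.11,0,0,0],[1,0.0,-0.105,-0.11,0,0,0]]]'

```text
t: 11.8
tool_pos: [0.4731, 0.0557, 0.116]
ee_rot: [[-0.14, 0.99, 0.001], [0.99, 0.14, -0.0], [-0.0, 0.001, -1.0]]
ft_force: [0.1, 0.7, -0.3]
grip_width: 0.0
grasp_force: 0.0
```

```bash
cat >> h.py <<'E'
RR=np.array([[.9905,-.1376],[.1376,.9905]]);T=np.array([.5836,.0544])
rk=lambda X:np.r_[(RR.T@(np.array(X)[:2]-T)),X[2]]*1000
E
python3 look.py 5; python3 - <<'E'
from h import *
np.set_printoptions(precision=1,suppress=True)
s=r.observe();print(rk(s["tool_pos"]),s["ee_rot"])
cv2.imwrite("pics/c5.png",cv2.resize(cv2.imread("pics/top5.png")[165:245,235:341],(795,600),interpolation=cv2.INTER_CUBIC))
E
```

```text
[-109.3   17.3  115.8] [[-0.1  1.   0. ]
 [ 1.   0.1  0. ]
 [-0.   0.  -1. ]]
```

View pics/c5.png

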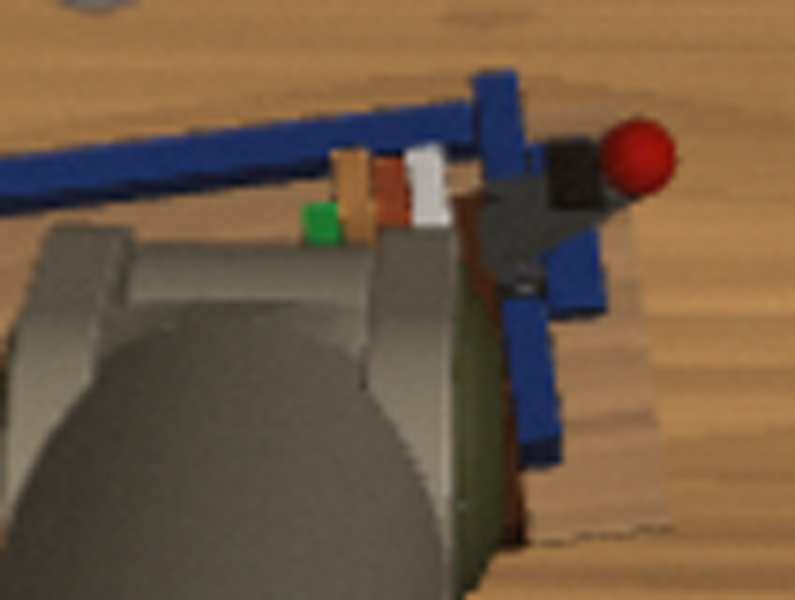

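Call:
arm_command --plan '[[[1,-0.023,0,0.04,0,0,0],[1,-0.023,0,0.081,0,0,0],[1,-0.023,0.01,0.081,0,0,0],[1,-0.023,0.016,0.081,0,0,0],[1,-0.023,0.02,0.081,0,0,0],[1,-0.023,0.024,0.081,0,0,0],[1,-0.023,0.028,0.081,0,0,0],[1,-0.023,0.032,0.081,0,0,0],[1,-0.023,0.036,0.081,0,0,0],[1,-0.023,0.04,0.081,0,0,0],[1,-0.023,0.043,0.081,0,0,0],[1,-0.023,0.043,0.081,0,0,0]]]'

```text
t: 13.4
tool_pos: [0.5187, 0.0393, 0.0348]
ee_rot: [[-0.139, 0.99, 0.0], [0.99, 0.139, -0.0], [-0.0, 0.0, -1.0]]
ft_force: [-0.0, 0.3, -0.3]
grip_width: -0.0004
grasp_force: 0.4
```

Call:
arm_command --plan '[[[1,0,0.003,0,0,0,0],[1,0,0.006,0,0,0,0],[1,0,0.009,0,0,0,0],[1,0,0.012,0,0,0,0],[1,0,0.012,0,0,0,0]]]'

```text
t: 14.02
tool_pos: [0.526, 0.0404, 0.0345]
ee_rot: [[-0.139, 0.99, -0.008], [0.99, 0.139, -0.0], [0.001, -0.008, -1.0]]
ft_force: [-11.8, -1.3, 7.8]
grip_width: 0.0001
grasp_force: 5.9
```

Call:
arm_command --plan '[[[1,0,0.003,0,0,0,0],[1,0,0.006,0,0,0,0],[1,0,0.006,0,0,0,0]]]'

```text
t: 14.4
tool_pos: [0.5259, 0.0405, 0.0343]
ee_rot: [[-0.139, 0.99, -0.018], [0.99, 0.139, -0.001], [0.002, -0.018, -1.0]]
ft_force: [-25.8, -2.8, 21.9]
grip_width: 0.0002
grasp_force: 14.8
```

Call:
arm_command --plan '[[[1,0,-0.04,0,0,0,0],[1,0,-0.057,0,0,0,0],[1,-0.027,-0.057,0,0,0,0],[1,-0.027,-0.045,0,0,0,0],[1,-0.027,-0.04,0,0,0,0],[1,-0.027,-0.036,0,0,0,0],[1,-0.027,-0.032,0,0,0,0],[1,-0.027,-0.028,0,0,0,0],[1,-0.027,-0.024,0,0,0,0],[1,-0.027,-0.02,0,0,0,0],[1,-0.027,-0.016,0,0,0,0],[1,-0.027,-0.012,0,0,0,0],[1,-0.027,-0.008,0,0,0,0],[1,-0.027,-0.006,0,0,0,0],[1,-0.027,-0.006,0,0,0,0]]]'

```text
t: 16.27
tool_pos: [0.5295, 0.0137, 0.0345]
ee_rot: [[-0.139, 0.99, -0.008], [0.99, 0.139, -0.0], [0.001, -0.008, -1.0]]
ft_force: [-13.3, -1.2, 7.6]
grip_width: 0.0
grasp_force: 6.3
```

Call:
arm_command --plan '[[[1,0,-0.05,0,0,0,0],[-0.18,0.05,-0.05,0,0,0,0],[-0.18,0.095,-0.05,0,0,0,0],[-0.18,0.095,0.0,0,0,0,0],[-0.18,0.095,0.05,0.01,0,0,0],[-0.18,0.085,0.05,0.02,0,0,0],[-0.18,0.072,0.05,0.02,0,0,0],[-0.18,0.067,0.05,0.02,0,0,0],[-0.18,0.062,0.05,0.02,0,0,0],[-0.18,0.058,0.05,0.02,0,0,0],[-0.18,0.055,0.05,0.02,0,0,0],[-0.18,0.052,0.05,0.02,0,0,0],[-0.18,0.052,0.05,0.02,0,0,4],[-0.18,0.052,0.05,0.02,0,0,-4],[-0.18,0.051,0.05,0.02,0,0,0],[-0.18,0.051,0.05,0.02,0,0,0]]]'

```text
t: 18.27
tool_pos: [0.5763, 0.0759, 0.015]
ee_rot: [[-0.141, 0.99, -0.0], [0.99, 0.141, 0.004], [0.004, 0.0, -1.0]]
ft_force: [-0.3, 12.3, 0.9]
grip_width: 0.05
grasp_force: 6.1
```

```bash
python3 - <<'E'
from h import *
s=r.observe();print(rk(s["tool_pos"]))
E
```

```text
[-4.25917687 22.32188627 14.97644211]
```

Call:
arm_command --plan '[[[-0.18,0.035,0,0,0,0,0],[-0.18,0.035,0,-0.06,0,0,0],[-0.18,0.035,0,-0.12,0,0,0],[1,0.035,0,-0.18,0,0,0],[1,0.035,0.019,-0.255,0,0,0],[1,0.035,0.019,-0.255,0,0,0],[1,-0.03,0.019,-0.255,0,0,0],[1,-0.09,0.019,-0.255,0,0,0],[1,-0.15,0.019,-0.255,0,0,0],[1,-0.18,0.019,-0.255,0,0,0],[1,-0.18,0.019,-0.255,0,0,0],[1,-0.18,0.019,-0.255,0,0,0]]]'

```text
t: 19.77
tool_pos: [0.62, -0.1028, 0.2691]
ee_rot: [[-0.14, 0.99, -0.001], [0.99, 0.14, 0.001], [0.001, -0.001, -1.0]]
ft_force: [0.6, 1.1, -0.1]
grip_width: -0.0
grasp_force: 0.0
```

```bash
python3 look.py 6; python3 - <<'E'
from h import *
np.set_printoptions(precision=1,suppress=True)
s=r.observe();print(rk(s["tool_pos"]))
a=cv2.imread("pics/top6.png")[165:235,240:333];b=cv2.imread("pics/side6.png")[200:270,295:388]
f=lambda x:cv2.resize(x,(400,301),interpolation=cv2.INTER_CUBIC)
cv2.imwrite("pics/c6.png",np.vstack([cv2.resize(a,(797,600),interpolation=cv2.INTER_CUBIC)]))
d=np.load("pics/top_d.npy")
for n in("top",):
    for q in nets.spot_in(n,"bar_knob")[:2]: print(q["score"],rk(atd(n,q["pixel"],d)),q["pixel"])
E
```

```text
[  14.8 -160.1  269.4]
0.71 [ 19.3 -58.1 116.5] [303.8, 191.1]
```

View pics/c6.png

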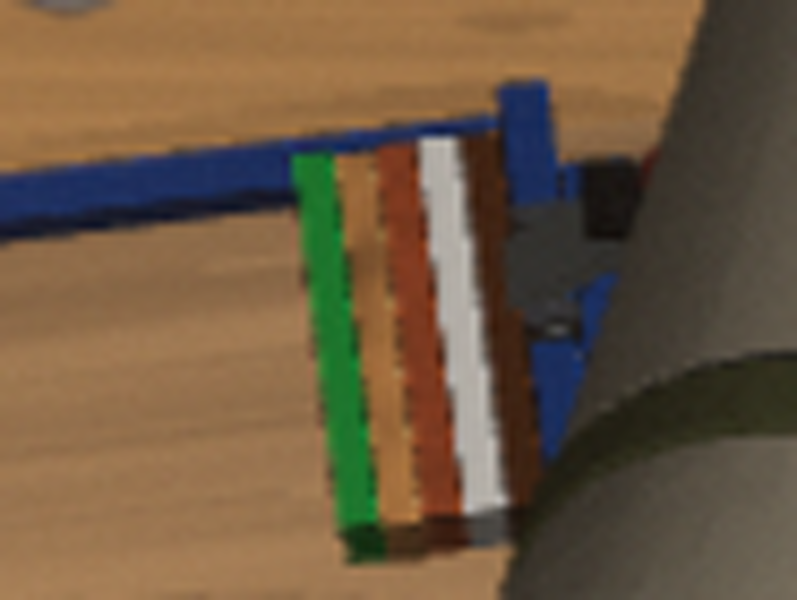

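Top view: all five tiles are upright, tight against the stop, with ends flush at the fence. Now I swing the bar from behind.

Call:
arm_command --plan '[[[1,0,0,0.06,0,0,0],[1,0,0,0.104,0,0,0],[1,0,0,0.104,0,0,0],[1,0.02,0,0.104,0,0,0],[1,0.035,0,0.104,0,0,0],[1,0.042,0,0.104,0,0,0],[1,0.05,0,0.104,0,0,0],[1,0.058,0,0.104,0,0,0],[1,0.066,0,0.104,0,0,0],[1,0.074,0,0.104,0,0,0],[1,0.08,0,0.104,0,0,0],[1,0.086,0,0.104,0,0,0],[1,0.092,0,0.104,0,0,0],[1,0.098,0,0.104,0,0,0],[1,0.1,0,0.104,0,0,0],[1,0.1,0,0.104,0,0,0]]]'

```text
t: 21.92
tool_pos: [0.6065, -0.0048, 0.1659]
ee_rot: [[-0.139, 0.99, 0.0], [0.99, 0.139, -0.0], [-0.0, 0.0, -1.0]]
ft_force: [-0.5, 0.4, -0.4]
grip_width: 0.0
grasp_force: 0.0
```

Call:
arm_command --plan '[[[1,0,0,0,0,0,0],[1,0,0,0,0,0,0],[1,0,0,-0.05,0,0,0],[1,-0.05,0,-0.1,0,0,0],[1,-0.1,0,-0.1,0,0,0],[1,-0.15,0,-0.1,0,0,0],[1,-0.15,0,-0.1,0,0,0],[1,-0.15,0,-0.1,0,0,0],[1,-0.15,0,-0.1,0,0,0]]]'

```text
t: 23.05
tool_pos: [0.6274, -0.1517, 0.2657]
ee_rot: [[-0.141, 0.99, -0.0], [0.99, 0.141, 0.001], [0.001, -0.0, -1.0]]
ft_force: [1.2, 0.2, -0.3]
grip_width: 0.0001
grasp_force: 0.0
```

```bash
python3 look.py 7; python3 - <<'E'
from h import *
np.set_printoptions(precision=1,suppress=True)
print(rk(r.observe()["tool_pos"]))
a=cv2.imread("pics/top7.png")[165:235,240:320];b=cv2.imread("pics/side7.png")[195:265,295:375]
f=lambda x:cv2.resize(x,(400,350),interpolation=cv2.INTER_CUBIC)
cv2.imwrite("pics/c7.png",np.hstack([f(a),f(b)]))
for n in("top","side"):
    d=np.load("pics/%s_d.npy"%n)
    for q in nets.spot_in(n,"bar_knob")[:2]: print(q["score"],rk(atd(n,q["pixel"],d)),q["pixel"])
E
```

```text
[  15.1 -210.4  265.8]
0.64 [ 12.8 -73.  171.6] [310.6, 187.7]
0.57 [   5.7 -102.   176.3] [342.7, 223.0]
```

View pics/c7.png

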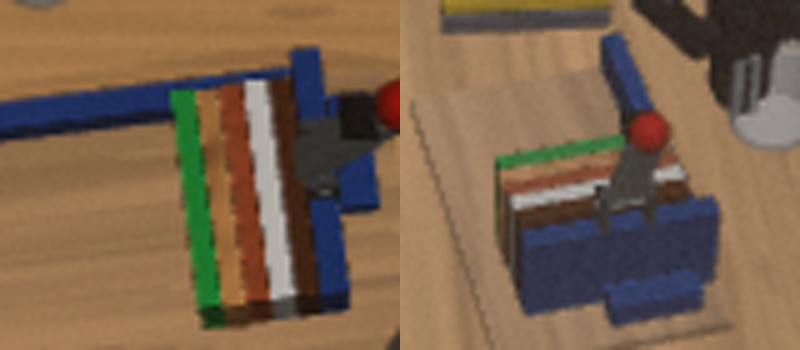

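Row is still good (green at (185,95)–(210,320)), but the bar is back parked, with the knob at (390,105). I repeat the push in steps and track the red knob numerically.

```bash
cat > knob.py <<'E'
from h import *
np.set_printoptions(precision=1,suppress=True)
rays=[]
for n in("top","side"):
    p,d=viewer.camera(n); p=p.astype(int); m=(p[...,0]>110)&(p[...,1]<45)&(p[...,2]<45); m[:150]=0;m[260:]=0;m[:,:240]=0;m[:,400:]=0
    k,l,st,c=cv2.connectedComponentsWithStats(m.astype(np.uint8))
    if k<2: print(n,"none");continue
    i=1+np.argmax(st[1:,4]); rays.append(ray(n,c[i])); print(n,c[i],st[i,4],rk(atd(n,c[i],d)))
if len(rays)==2:
    (o,v),(q,w)=rays; A=np.c_[v,-w]; s=np.linalg.lstsq(A,q-o,rcond=None)[0]; a,b=o+v*s[0],q+w*s[1]
    print("tri",rk((a+b)/2),"gap",np.linalg.norm(a-b)*1000)
s=r.observe();print("tcp",rk(s["tool_pos"]),s["ft_force"])
E
python3 knob.py
```

```text
top [320.9 185.1] 49 [ 11.4 -96.1 190. ]
side [344.4 220.9] 22 [  10.  -103.4  184.8]
tri [ 13.2 -96.7 178.3] gap 1.7567415413456398
tcp [  14.9 -211.3  265.9] [-0.5  0.2  0.2]
```

Call:
arm_command --plan '[[[1,0,0,0.05,0,0,0],[1,0,0,0.1,0,0,0],[1,0.05,0,0.1,0,0,0],[1,0.08,0,0.1,0,0,0],[1,0.09,0,0.1,0,0,0],[1,0.1,0,0.1,0,0,0],[1,0.11,0,0.1,0,0,0],[1,0.11,0,0.1,0,0,0]]]'

```text
t: 24.35
tool_pos: [0.6121, -0.0443, 0.166]
ee_rot: [[-0.14, 0.99, 0.0], [0.99, 0.14, 0.0], [0.0, 0.0, -1.0]]
ft_force: [0.7, -0.3, -0.3]
grip_width: 0.0001
grasp_force: 0.0
```

```bash
python3 knob.py
```

```text
top none
side [344.5 220.7] 24 [  10.5 -102.3  184.5]
tcp [  14.6 -102.6  166. ] [-0.4 -0.2  0.9]
```

```bash
python3 - <<'E'
from h import *
np.set_printoptions(precision=1,suppress=True,linewidth=220)
s=r.observe(); X=np.array(s["tool_pos"])
p,d=viewer.camera("side")
for dz in(0,.02,.05): print(dz,proj("side",X+[0,0,dz]))
def W(q): return np.r_[RR@np.array(q[:2])/1000+T,q[2]/1000]
print("knob parked px",proj("side",W((15,-98.9,177))),"vert",proj("side",W((15,-57.5,186))))
for v in range(200,236,3):
    print(v,["%3d,%3d,%3d/%s"%(*rk(atd("side",(u,v),d)),"".join("%x"%(c//16) for c in p[v,u])) for u in range(328,362,4)])
E
```

```text
0 [[345.6 225.2]]
0.02 [[345.9 220.1]]
0.05 [[346.4 212.2]]
knob parked px [[345.5 221.5]] vert [[341.3 209.7]]
200 [' 49,192,  7/543', '-32,-117,283/322', '-19,-108,273/221', ' -2,-92,256/975', '  0,-117,276/221', ' 11,-118,274/222', ' 22,-119,272/221', ' 36,-112,263/322', ' 46,-114,263/221']
203 [' 48,186, -2/b86', '-31,-113,269/543', '-20,-115,268/221', ' -6,-105,256/322', '  1,-114,262/221', ' 13,-114,260/221', ' 23,-116,259/222', ' 35,-115,255/222', ' 47,-116,253/322']
206 [' 44,173, -3/a86', ' 57,166, -1/a86', '-20,-115,257/322', ' -9,-115,255/222', '  2,-115,252/221', ' 13,-116,251/221', ' 24,-116,248/322', '136,139,  4/975', '121, 66, 70/765']
209 [' 39,155, -1/975', ' 50,146,  4/975', ' 60,129, 16/333', ' -1,-92,222/334', '  3,-111,238/222', ' 14,-113,237/444', ' 27,-110,232/432', '134,131, -2/975', '145,124,  1/765']
212 [' 33,134,  4/975', ' 46,131,  4/975', ' 58,122,  9/865', ' 62, 91, 35/336', '  4,-110,226/322', ' 13,-116,229/433', ' 28,-109,219/432', '129,118, -3/975', '141,111,  0/875']
215 [' 28,119,  4/976', ' 41,115,  5/975', ' 54,110,  6/975', ' 59, 82, 29/223', '
[... 455 characters left out ...]
[' -5,  5, 76/373', '  7,  2, 75/373', ' 19,  0, 75/474', '  3,-85,157/443', '  8,-105,174/622', ' 53,-15, 80/754', ' 96, 61, -1/a86', '110, 59, -2/a85', '123, 55, -2/975']
227 [' -9, -8, 77/a75', '  3, -9, 75/964', ' 15,-14, 76/975', '  4,-83,143/443', ' 14,-89,146/443', ' 51,-24, 76/753', ' 92, 49, -2/975', '105, 44, -1/a75', '118, 42, -2/975']
230 ['-12,-19, 75/843', '  0,-23, 76/854', ' 11,-27, 76/865', '  7,-75,123/433', ' 20,-75,119/443', ' 47,-35, 75/a99', ' 86, 30,  2/654', '101, 32, -2/975', '114, 28, -2/975']
233 ['-16,-34, 77/aa9', ' -4,-38, 78/aa9', '  1,-59, 96/444', ' 10,-69,104/433', ' 24,-65, 96/433', ' 43,-48, 75/532', ' 56,-47, 71/432', ' 96, 17, -1/975', '109, 15, -2/a75']
```

The fingers end about 30 mm above where I took them to be, so they passed over the knob. I go back and come in 32 mm lower.

Call:
arm_command --plan '[[[1,-0.05,0,0,0,0,0],[1,-0.05,0,0.032,0,0,0],[1,-0.05,0,0.032,0,0,0],[1,-0.03,0,0.032,0,0,0],[1,-0.02,0,0.032,0,0,0],[1,-0.01,0,0.032,0,0,0],[1,0.0,0,0.032,0,0,0],[1,0.006,0,0.032,0,0,0],[1,0.006,0,0.032,0,0,0]]]'

```text
t: 25.62
tool_pos: [0.6112, -0.0379, 0.1339]
ee_rot: [[-0.14, 0.99, -0.0], [0.99, 0.14, 0.0], [0.0, -0.0, -1.0]]
ft_force: [0.6, -0.5, 0.3]
grip_width: -0.0
grasp_force: 0.0
```

```bash
python3 knob.py
```

```text
top none
side none
tcp [ 14.5 -96.1 133.9] [-0.1 -0.1 -0.1]
```

Call:
arm_command --plan '[[[1,0.006,0,0,0,0,0],[1,0.012,0,0,0,0,0],[1,0.018,0,0,0,0,0],[1,0.023,0,0,0,0,0],[1,0.028,0,0,0,0,0],[1,0.033,0,0,0,0,0],[1,0.036,0,0,0,0,0],[1,0.036,0,0,0,0,0],[1,0.036,0,0,0,0,0],[1,0.036,0,0,0,0,0],[1,0.036,0,0,0,0,0],[1,0.036,0,0,0,0,0],[1,0.036,0,0,0,0,0],[1,0.036,0,0,0,0,0],[1,0.036,0,0,0,0,0],[1,0.036,0,0,0,0,0]]]'

```text
t: 27.72
tool_pos: [0.6062, -0.0029, 0.1339]
ee_rot: [[-0.139, 0.99, -0.0], [0.99, 0.139, -0.0], [-0.0, -0.0, -1.0]]
ft_force: [-0.1, -0.5, 0.1]
grip_width: 0.0002
grasp_force: 0.0
```

```bash
python3 knob.py
```

```text
top none
side [329.4 206.2] 5 [  6.   31.4 125.5]
tcp [ 14.5 -59.9 133.9] [-1.1  0.1 -0.1]
```

Call:
arm_command --plan '[[[1,-0.04,0,0,0,0,0],[1,-0.1,0,-0.06,0,0,0],[1,-0.16,0,-0.12,0,0,0],[1,-0.16,0,-0.12,0,0,0],[1,-0.16,0,-0.12,0,0,0]]]'

```text
t: 28.45
tool_pos: [0.6294, -0.1654, 0.2568]
ee_rot: [[-0.135, 0.991, 0.005], [0.991, 0.135, -0.002], [-0.003, 0.005, -1.0]]
ft_force: [0.8, 0.1, -0.7]
grip_width: 0.0001
grasp_force: 0.0
```

```bash
python3 knob.py; python3 - <<'E'
from h import *
np.set_printoptions(precision=1,suppress=True,linewidth=220)
p,d=viewer.camera("top")
def W(q): return np.r_[RR@np.array(q[:2])/1000+T,q[2]/1000]
for x in(55,45,15,-30,-47,-54):
    o=[]
    for y in(30,18,13,7,-8,-20,-32,-44):
        u=proj("top",W((x,y,78)))[0]; o.append("%3d,%3d,%3d/%s"%(*rk(atd("top",u,d)),"".join("%x"%(c//16) for c in p[int(round(u[1])),int(round(u[0]))])))
    print(x,o)
E
```

```text
top [264.  200.7] 43 [13.3 39.9 95. ]
side [330.2 213.2] 8 [11.1 36.9 89.8]
tri [13.7 40.4 86.6] gap 2.880134404792216
tcp [  14.5 -219.4  253.5] [ 0.1  0.3 -0.2]
55 [' 64, 31, 38/225', ' 64, 19, 37/225', ' 63, 14, 41/125', ' 54,  6, 78/172', ' 55, -7, 76/853', ' 54,-20, 78/731', ' 55,-32, 77/baa', ' 55,-44, 77/321']
45 [' 59, 32, 16/112', ' 58, 19, 22/112', ' 50, 13, 56/122', ' 45,  7, 77/172', ' 44, -8, 78/963', ' 44,-20, 78/731', ' 44,-31, 78/baa', ' 45,-44, 77/421']
15 [' 12, 29, 91/655', ' 12, 17, 91/666', ' 12, 12, 90/666', ' 12,  6, 90/666', ' 12, -8, 91/666', ' 12,-20, 90/666', ' 12,-31, 90/666', ' 12,-43, 89/666']
-30 ['-17, 33,  7/974', '-17, 20,  8/975', '-29, 13, 74/663', '-30,  6, 78/172', '-30, -8, 78/963', '-30,-20, 79/732', '-30,-31, 78/baa', '-29,-44, 77/321']
-47 ['-35, 32,  8/975', '-35, 20,  8/974', '-36, 14, 11/974', '-46,  7, 77/272', '-47, -8, 78/a63', '-47,-20, 78/731', '-47,-31, 78/bba', '-46,-44, 74/321']
-54 ['-43, 32,  9/a75', '-43, 20,  9/a75', '-43, 14, 12/a75', '-50,  7, 57/131', '-53, -7, 71/431', '-50,-19, 57/311', '-51,-32, 61/444', '-52,-44, 67/211']
```

```bash
python3 -c "
from cell import finish_job
print(finish_job())"
```

```text
the job is handed in; nothing more can be done
None
```

The job is handed in: by the final camera measurements the five tiles stand upright, packed against the end stop and flush at the fence, with the bar lying level on top. The first bar swing passed over the knob and missed; the second worked. I used about 29 s of the 69 s; the judge gave no verdict when I handed it in.

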